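# Load one blue filter cassette into the cassette holder

## Task

Take just the top cassette off the blue stack and set it down flat on the bed of the steel filter holder, centred between the two end stops with its long side running along the holder. Lower it onto the bed in the gripper rather than dropping it, then let go, and leave the rest of the blue stack and the yellow stack where they are.

Things in the scene. Friction and masses are not known exactly. Their poses are not given: they have to be found in the camera images.
- blue_top_c (a point): Centre (half-way up) of the top cassette of the blue stack: rigid flat plastic panel, blue frame, white middle, 140 x 56 x 16 mm, 0.1 to 0.22 kg, smooth straight sides. x along its 140 mm length, y across its 56 mm width, z up. It lies loose on two more of the same, edges up to about 5 mm and a few degrees out of line, on a 6 mm grey mat: its top face is 54 mm above the bench.
- blue_mid_c (a point): Centre (half-way up) of the second blue cassette, directly under the top one, 16 mm lower: same size and axes. It must stay in the stack.
- yellow_top_c (a point): Centre (half-way up) of the top cassette of the yellow stack: three yellow-framed cassettes of the same size (140 x 56 x 16 mm, 0.1 to 0.22 kg, smooth straight sides) on a mat of their own. A bystander.
- holder_bed (a point): Centre of the upper face of the steel filter holder's flat bed, 30 mm above the bench; x along the holder (224 x 100 mm, fixed), z up; either way round serves. Grey 150 x 64 mm patch: the cassette's place, its centre then 8 mm above this point. Two dark end stops across the bed, inner faces 85 mm either side along x, 14 thick, 76 wide, 22 mm high. Long sides open. Low pipe stubs reach 142 mm out.
Not all that is in view belongs to the job. What is shaped like the part that bears blue_mid_c but brown is not meant. Leave any brown look-alike of the part that bears blue_top_c alone.

How it is judged:
On the way, in this order (a step that is already met when the one before it is completed fails the run):
1. the top blue cassette is lifted off the stack by the gripper, at least 25 mm clear of the second one (z of blue_top_c in the frame of blue_mid_c above 0.041 m and contact force between the fingers and blue_top above 0.5 N), for 0.1 s.
2. it is lowered onto the holder's bed (within 10 mm of it) between the stops while still in the gripper (x of blue_top_c in the frame of holder_bed between -0.015 and 0.015 m and y of blue_top_c in the frame of holder_bed between -0.015 and 0.015 m and z of blue_top_c in the frame of holder_bed below 0.018 m and contact force between the fingers and blue_top above 0.5 N), for 0.05 s.
At the end, for the whole second after the job is handed in: The top blue cassette lies flat (3 degrees), right way up on the holder's bed, its centre within 15 mm of the bed's centre along and across, its length within 10 degrees of the holder's, released and at rest; second blue and top yellow cassettes within 20 mm of their starts (x of blue_top_c in the frame of holder_bed between -0.015 and 0.015 m and y of blue_top_c in the frame of holder_bed between -0.015 and 0.015 m and z of blue_top_c in the frame of holder_bed between 0.004 and 0.012 m and angle between the x axis of blue_top_c and the x axis of holder_bed, either way round below 0.18 rad and angle between blue_top_c's own z axis and vertical below 0.06 rad and linear speed of blue_top below 0.02 m/s and contact force between the fingers and blue_top below 0.1 N and distance of each of blue_mid_c, yellow_top_c from where it was at the start of the episode below 0.02 m); the robot touches nothing.
It fails at once if the second blue cassette is moved more than 20 mm (distance of blue_mid_c from where it was at the start of the episode above 0.02 m).
It fails at once if the yellow stack's top cassette is moved more than 20 mm (distance of yellow_top_c from where it was at the start of the episode above 0.02 m).
It also fails if it takes over 38 s, if anything falls off the work surface, if the arm or the gripper's body presses on something with over 40 N, if the wrist force passes 120 N, or if a joint passes its speed limit or range.

## Robot

A 6-joint arm with a two-finger parallel gripper is mounted at the origin on the work surface. World frame = base frame: x ahead of the robot, y to its left, z up, the work surface at z = 0. Lengths are in m, angles in rad, forces in N, time in s.
With the tool pointing down it reaches from about 0.35 to 0.975 m from the base axis. Payload 4.9 kg.
Tool frame: the origin (TCP) lies at the very end of the fingers, on their centre line; the grasp point (between the pads) lies 19 mm behind it; z points along the fingers, x is the direction in which the jaws open and shut, and the axes are right-handed (so a half turn about z gives the same grasp; the last joint's range is limited). The gripper opens to 85 mm and grips with 20 to 120 N. Pads are 22 mm wide; open, the fingers measure 114 mm over their backs; the gripper's body (76 mm by 85 mm) begins 54 mm behind the grasp point. The pads swing forward as they close: fully open they stand 13 mm farther back than shut.
Start: joints at [1.132, 0.053, 1.613, -0, 1.476, -0.119], TCP at [0.196, 0.593, 0.231] pointing down, gripper open.
Joint ranges: [-3.01, 3.01], [-1.01, 2.22], [0.06, 2.58], [-1.02, 4.17], [0.09, 2.62], [-3.14, 3.14]. Speed limits (rad/s): [2.57, 2.57, 3.14, 3.14, 3.14, 3.14].

## Interface

Orientations are given as [roll, pitch, yaw] about the fixed x, y, z axes, in that order (R = Rz(yaw) Ry(pitch) Rx(roll)).
In Python, from rig import ctrl gives the robot as it stands. The module is installed in compiled form; this text tells all that it offers.
- The arm moves only by the shell command python3 -m inch 'ROWS' [FORCE]. ROWS is JSON, a list of rows, each a list of 7 numbers: the shift along the tool's x, y, z in cm, then the turn, a rotation vector about the tool's x, y, z in rad, then the closure, from -1 (fully open) to 1 (shut). A call has 1 to 12 rows; each row is the pose to reach, as a shift and turn from the pose measured when the call began, along the tool's axes at that moment; what a row does not reach only later rows make up. A row lasts 1/10 s, in which the tool goes at most 50 mm and 8.59 degrees, less where a joint would pass 70% of its speed; a pose out of reach is approached as far as the arm can. A call with a gripper value outside its range is refused whole. The fingers move at their own pace and stop on an object; FORCE is the grip in N (left out, the last holds). Time passes only in rows, so rows that repeat a pose let the fingers close. It gives the time, the measured TCP pose, the force and the opening at its end, in the units of the state.
- ctrl.read_state(): the state, without advancing time (a new reading comes with each control period).
- ctrl.read_camera(name): name is "scene" or "top"; returns a dict with "img" (420x560x3 uint8, red, green, blue), "depth" (420x560 float32, m along the optical axis (not along the pixel's ray), 0 where there is no reading), "camera_matrix" (3x3 intrinsics, pixels), "k1" (the pictures are not rectified: a ray, as slopes to the right and down, at radius r is drawn at 1 + k1 r^2 times it, then the intrinsics apply), "eye" and "orientation" of the camera in the world. Camera axes: x right, y up, looking along -z (the intrinsics and any distortion apply to the point x, -y, -z); pixel columns grow to the right and rows downward; lengths in m; the calibration is good to about 2 mm. A picture is of the moment at which its call begins.
- ctrl.job_done(): hands the job in, once; it reports no verdict.
Trained networks look in the newest picture that a camera, given by its name, has taken for a name from the list of things; names that differ only in an ending like _2 or _b are one class to them, and where a whole thing is asked for, a point or a joint stands for the part that bears it (a point fixed in the world has none). Each returns a list of dicts, best first, with "p" (0 to 1); they miss things now and then, are a little off and sometimes report something else, mostly with a low value. They report only what shows in the picture. A call takes as long as a camera call. They do not tell look-alikes from the thing itself.
- ctrl.silhouettes(target, camera): "mask" (420x560 bool, what is visible of it) and "point" ([row, column] in pixels, amid what is visible of it).
The state is a dict: "clock": time; "joint_pos": joint angles; "qvel": joint speeds; "joint_torque": joint torques, N m; "eef_pos": TCP position; "ee_rot": TCP orientation; "contact_force": force on the tool from outside, world axes, zero at the start; "wrist_torque": the same for the moment, N m; "finger_gap": finger opening in m.
Only numpy, scipy, OpenCV 4.12 (cv2) and the standard library are available. Lean on these libraries where they do the work, as an engineer would, in place of code of your own. Each camera call takes 0.05 s, during which the arm holds its last target. There are 200 camera calls.

## Working session

There is one attempt and no reset: what is moved stays moved. The work goes in short steps, Python scripts to look and compute and a shell command to move; the robot and the scene stay as the last step left them, time stands still between calls to the robot, and variables do not carry over. Pictures are saved under pics/ and viewed, about 8 in all and at most 12, crops included, and the job is handed in when it is done.

```bash
mkdir -p pics; cat > h.py <<'E'
import numpy as np, cv2
from rig import ctrl
from scipy.spatial.transform import Rotation as R
def rot(o):
    o=np.array(o,float)
    return o if o.shape==(3,3) else (R.from_euler('xyz',o).as_matrix() if o.size==3 else R.from_quat(o).as_matrix())
def cloud(c):
    K=c["camera_matrix"];h,w=c["depth"].shape
    v,u=np.mgrid[:h,:w]
    xd=(u-K[0][2])/K[0][0]; yd=(v-K[1][2])/K[1][1]
    x,y=xd.copy(),yd.copy()
    for _ in range(15):
        s=1+c["k1"]*(x*x+y*y); x,y=xd/s,yd/s
    d=c["depth"]
    P=np.stack([x*d,-y*d,-d],-1)
    return P@rot(c["orientation"]).T+np.array(c["eye"])
E
python3 - <<'E'
from h import *
for n in("scene","top"):
    c=ctrl.read_camera(n); print(n,c["eye"],c["orientation"],c["k1"])
    np.savez(f"{n}0.npz",P=cloud(c),img=c["img"],d=c["depth"])
    im=c["img"][:,:,::-1].copy()
    for t in("blue_top_c","yellow_top_c","holder_bed"):
        for s in ctrl.silhouettes(t,n)[:4]:
            P=cloud(c);m=s["mask"]&(c["depth"]>0);q=P[m]
            print(t,s["p"],np.round(s["point"]),m.sum(),np.round(np.median(q,0),3) if len(q) else None, np.round(np.percentile(q[:,2],[5,95]),3) if len(q) else None)
    cv2.imwrite(f"pics/{n}0.png",im)
s=ctrl.read_state();print(s)
E
```

```text
scene [1.10379536 0.33664043 0.7016262 ] [ 0.8778208  -0.01232151  2.1587472 ] -0.09489090275666826
blue_top_c 0.89 [156. 215.] 612 [ 0.328 -0.35   0.015] [0.007 0.017]
blue_top_c 0.64 [194. 168.] 1166 [ 0.555 -0.303  0.053] [0.041 0.055]
yellow_top_c 0.62 [257. 268.] 1667 [0.595 0.004 0.054] [0.044 0.056]
holder_bed 0.85 [302. 401.] 6072 [0.537 0.258 0.031] [0.012 0.052]
top [ 0.3638549  -0.10563148  0.95897389] [ 0.11704632  0.00180535 -1.54875615] -0.07042862503999232
blue_top_c 0.95 [175. 369.] 1455 [ 0.546 -0.307  0.054] [0.048 0.056]
blue_top_c 0.79 [276. 388.] 1462 [ 0.316 -0.358  0.015] [0.012 0.018]
blue_top_c 0.64 [193. 353.] 144 [ 0.518 -0.277  0.036] [0.01  0.043]
yellow_top_c 0.88 [154. 237.] 1371 [0.584 0.002 0.054] [0.051 0.057]
holder_bed 0.82 [187. 134.] 4205 [0.513 0.254 0.031] [0.019 0.052]
{'clock': 0.4, 'joint_pos': array([ 1.13196587e+00,  5.27903908e-02,  1.61309108e+00, -2.80008478e-05,
        1.47601165e+00, -1.18989976e-01]), 'qvel': array([ 1.23257583e-05, -1.95855140e-03, -1.96757699e-03, -2.96905078e-04,
        1.21483384e-03, -1.91898046e-04]), 'joint_torque': array([-4.51201913e-04, -3.93051517e+01, -3.69810534e+01, -1.63273157e-04,
        2.47438846e-03,  1.02899705e-05]), 'eef_pos': array([0.19646537, 0.59320683, 0.23113321]), 'ee_rot': array([-3.14158466e+00,  3.01652092e-04,  1.25095850e+00]), 'contact_force': array([ 1.188891  ,  0.1796968 , -0.87297557]), 'wrist_torque': array([ 0.01558979, -0.00984653,  0.03168413]), 'finger_gap': 0.08543503700701437}
```

View pics/top0.png

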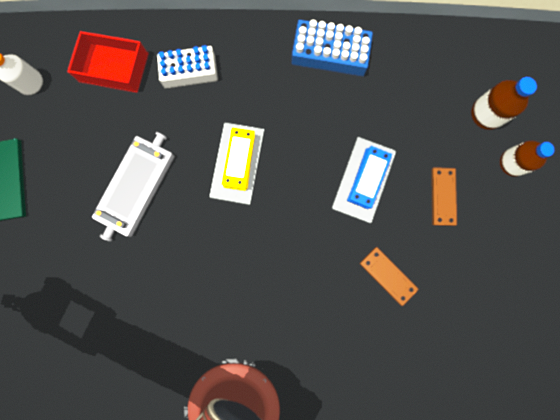

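View pics/scene0.png

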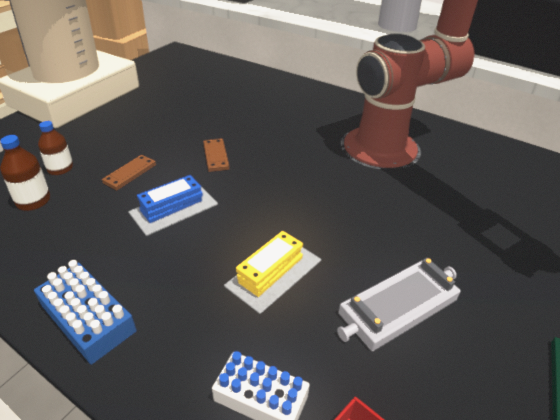

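```bash
python3 - <<'E'
from h import *
for n in("top","scene"):
    z=np.load(n+"0.npz");P=z["P"];d=z["d"]
    def rect(name,m):
        q=P[m][:,:2]; (c,s,a)=cv2.minAreaRect((q*1000).astype(np.float32))
        b=cv2.boxPoints((c,s,a)); e=b[1]-b[0]; f=b[2]-b[1]
        e=e if np.hypot(*e)>np.hypot(*f) else f
        print(n,name,m.sum(),np.round(c,1),np.round(s,1),"yaw",round(np.degrees(np.arctan2(e[1],e[0]))%180,1),"z",np.round(np.median(P[m][:,2]),4))
    Z=P[...,2]
    def near(x,y,r):return (d>0)&(np.hypot(P[...,0]-x,P[...,1]-y)<r)
    er=lambda m:cv2.morphologyEx(m.astype(np.uint8),cv2.MORPH_OPEN,np.ones((3,3)))>0
    rect("blue",er(near(.55,-.305,.11)&(Z>.048)&(Z<.06)))
    rect("yellow",er(near(.59,.003,.11)&(Z>.048)&(Z<.06)))
    rect("bed",er(near(.52,.255,.16)&(Z>.025)&(Z<.035)))
    rect("stops",er(near(.52,.255,.16)&(Z>.046)&(Z<.06)))
E
```

```text
top blue 1376 [ 547.8 -307.8] [ 56.4 140.1] yaw 159.3 z 0.0538
top yellow 1409 [585.5   2.5] [ 56.5 140.7] yaw 172.2 z 0.0539
top bed 3297 [517.7 258.8] [102.6 223.6] yaw 154.7 z 0.0306
top stops 381 [516.9 258. ] [ 76.1 197.7] yaw 154.3 z 0.0525
scene blue 962 [ 547.9 -308.6] [ 60.6 141.5] yaw 159.3 z 0.0531
scene yellow 1510 [586.6   1.2] [ 57.5 141.9] yaw 171.8 z 0.0539
scene bed 4124 [533.1 251.1] [101.6 253.4] yaw 154.5 z 0.0306
scene stops 595 [519.6 257.8] [ 76.5 199.7] yaw 154.6 z 0.0524
```

The top view shows the blue stack at about (row 178, col 368), yellow at (158, 238), the holder at (187, 134), and two brown look-alikes to the right and below. Both views agree to within 3 mm: blue is at (0.548, -0.308), yaw 159°, top at 54 mm, and the bed is at (0.517, 0.258), yaw 154.5°. I'll move now.

```bash
cat >> h.py <<'E'
def go(p,yaw):
    s=ctrl.read_state();A=rot(s["ee_rot"]);B=R.from_euler('xyz',[np.pi,0,np.radians(yaw)]).as_matrix()
    print("shift cm",np.round(A.T@(np.array(p)-s["eef_pos"])*100,2),"rotvec",np.round(R.from_matrix(A.T@B).as_rotvec(),4))
E
W='[-38.8,39.6,1,0,0,0,-0.6]'
python3 -m inch '[[-38.8,39.6,1,0,0,0,-0.6],[-38.8,39.6,1,0,0,0,-0.6],[-38.8,39.6,1,0,0,0,-0.6],[-38.8,39.6,1,0,0,0,-0.6],[-38.8,39.6,1,0,0,0,-0.6],[-38.8,39.6,1,0,0,0,-0.6],[-38.8,39.6,1,0,0,0,-0.6],[-38.8,39.6,1,0,0,0,-0.6],[-38.8,39.6,1,0,0,0,-0.6],[-38.8,39.6,1,0,0,0,-0.6],[-38.8,39.6,1,0,0,0,-0.6],[-38.8,39.6,1,0,0,0,-0.6]]' 40
python3 -c "
from h import *
go([.548,-.308,.13],69.3)"
```

```text
clock: 1.6
eef_pos: [0.452, 0.0961, 0.2214]
ee_rot: [3.14, 0.001, 1.244]
contact_force: [0.1, 1.3, -0.7]
finger_gap: 0.0682
shift cm [-35.18  22.06   9.22] rotvec [0.0012 0.0014 0.0344]
```

```bash

python3 -m inch '[[-35.2,22.1,9.2,0,0,0.034,-0.6],[-35.2,22.1,9.2,0,0,0.034,-0.6],[-35.2,22.1,9.2,0,0,0.034,-0.6],[-35.2,22.1,9.2,0,0,0.034,-0.6],[-35.2,22.1,9.2,0,0,0.034,-0.6],[-35.2,22.1,9.2,0,0,0.034,-0.6],[-35.2,22.1,9.2,0,0,0.034,-0.6],[-35.2,22.1,9.2,0,0,0.034,-0.6],[-35.2,22.1,9.2,0,0,0.034,-0.6],[-35.2,22.1,9.2,0,0,0.034,-0.6],[-35.2,22.1,9.2,0,0,0.034,-0.6],[-35.2,22.1,9.2,0,0,0.034,-0.6]]'
python3 - <<'E'
from h import *
s=ctrl.read_state();print(s["eef_pos"],s["ee_rot"],s["finger_gap"])
c=ctrl.read_camera("scene");P=cloud(c)
A=rot(s["ee_rot"]);L=(P-s["eef_pos"])@A*1000
m=(c["depth"]>0)&(abs(L[...,0])<70)&(abs(L[...,1])<15)&(L[...,2]<30)&(L[...,2]>-45)
q=L[m];print(len(q))
for a,b in((-70,-30),(30,70)):
    f=q[(q[:,0]>a)&(q[:,0]<b)]
    if len(f):print(len(f),"tip z",np.sort(f[:,2])[-12:].round(1),"x",np.percentile(f[:,0],[2,98]).round(1),"y",np.percentile(f[:,1],[2,98]).round(1))
x=c["img"][100:280,80:300,::-1];cv2.imwrite("pics/s1.png",cv2.resize(x,None,fx=3,fy=3))
go([.548,-.308,.05],69.3)
E
```

```text
clock: 2.8
eef_pos: [0.5486, -0.3069, 0.1304]
ee_rot: [3.14, 0.001, 1.211]
contact_force: [0.5, -0.2, 1.1]
finger_gap: 0.0688
[ 0.54858718 -0.30688046  0.13040181] [3.14039230e+00 9.24754831e-04 1.21127974e+00] 0.06880150223161616
264
127 tip z [-11.5 -11.3 -10.8 -10.6 -10.6 -10.4 -10.   -9.8  -9.6  -8.5  -8.4  -7.2] x [-42.3 -31.9] y [-9.  12.1]
137 tip z [-11.7 -11.2 -10.2  -9.8  -9.4  -9.4  -9.1  -8.5  -8.5  -8.   -6.9  -6.8] x [35.5 50.2] y [-10.2  11.4]
shift cm [-0.12 -0.03  8.06] rotvec [0.0015 0.0012 0.0021]
```

View pics/s1.png

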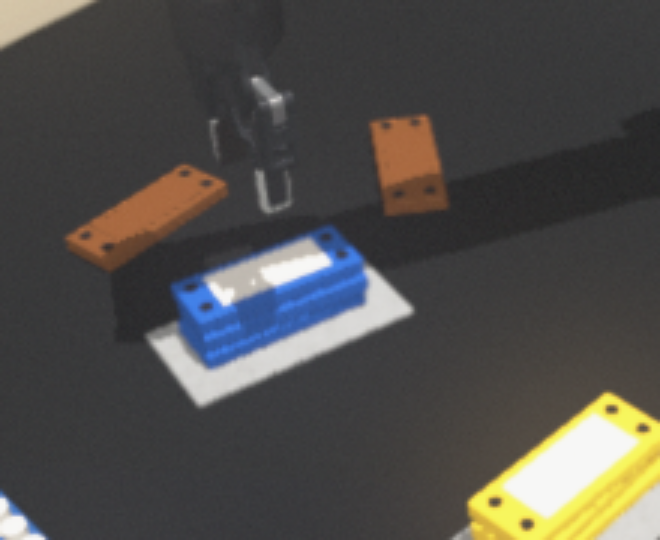

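The crop shows the open jaws straddling the blue stack around (crop 270, 200), with the fingertips about 8.5 mm behind the TCP at this opening. At 56 mm opening that becomes about 6 mm. A TCP height of 0.0355 therefore puts the tips about 3.5 mm above the second cassette.

```bash

python3 -m inch '[[-0.12,0,3,0,0,0,-0.6],[-0.12,0,6,0,0,0,-0.6],[-0.12,0,7.5,0,0,0,-0.6],[-0.12,0,8.5,0,0,0,-0.6],[-0.12,0,9.1,0,0,0,-0.6],[-0.12,0,9.5,0,0,0,-0.6],[-0.12,0,9.5,0,0,0,-0.6]]'
python3 -m inch '[[0,0,0,0,0,0,-0.35],[0,0,0,0,0,0,-0.3],[0,0,0,0,0,0,1],[0,0,0,0,0,0,1],[0,0,0,0,0,0,1],[0,0,0,0,0,0,1]]' 40
python3 - <<'E'
from h import *
s=ctrl.read_state();print(s["eef_pos"],s["finger_gap"])
c=ctrl.read_camera("scene");P=cloud(c);A=rot(s["ee_rot"]);L=(P-s["eef_pos"])@A*1000
m=(c["depth"]>0)&(L[...,0]>29)&(L[...,0]<60)&(abs(L[...,1])<13)&(L[...,2]<20)&(L[...,2]>-45)
f=L[m];print(len(f),np.sort(f[:,2])[-15:].round(1))
x=c["img"][140:260,100:260,::-1];cv2.imwrite("pics/s2.png",cv2.resize(x,None,fx=4,fy=4))
E
```

```text
clock: 3.55
eef_pos: [0.5487, -0.3083, 0.0361]
ee_rot: [3.139, 0.001, 1.212]
contact_force: [-0.2, 0.1, -0.9]
finger_gap: 0.0682
clock: 4.15
eef_pos: [0.5495, -0.3091, 0.0376]
ee_rot: [3.137, 0.002, 1.212]
contact_force: [-1.0, -0.2, 5.3]
finger_gap: 0.055
[ 0.54950652 -0.30906739  0.03764889] 0.05497071108003262
149 [10.4 10.6 10.6 11.2 13.1 13.6 13.9 15.2 15.4 16.9 17.4 17.5 17.9 19.
 19.2]
```

View pics/s2.png

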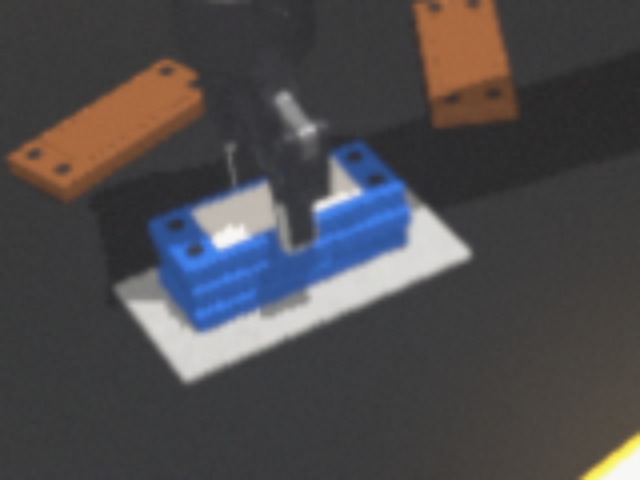

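The picture shows the near finger at (crop 297, 240) overlapping only the top cassette's side. I'll lift slowly to start.

```bash

python3 -m inch '[[0,0,-0.5,0,0,0,1],[0,0,-1,0,0,0,1],[0,0,-2,0,0,0,1],[0,0,-3.5,0,0,0,1],[0,0,-5,0,0,0,1],[0,0,-7,0,0,0,1],[0,0,-9,0,0,0,1],[0,0,-9,0,0,0,1],[0,0,-9,0,0,0,1]]'
python3 - <<'E'
from h import *
s=ctrl.read_state();print(s["eef_pos"],s["finger_gap"])
for n in("scene","top"):
    c=ctrl.read_camera(n);P=cloud(c);Z=P[...,2]
    z0=np.load(n+"0.npz")["P"]
    near=(c["depth"]>0)&(np.hypot(P[...,0]-.548,P[...,1]+.308)<.085)
    print(n,"hist z",np.histogram(Z[near],np.arange(0,.2,.01))[0])
    for lo,hi in((.030,.044),(.046,.06)):
        m=near&(Z>lo)&(Z<hi)
        if m.sum()>50:
            print(lo,m.sum(),np.median(Z[m]),cv2.minAreaRect((P[m][:,:2]*1000).astype(np.float32)))
    im=c["img"]; b=near&(im[...,2].astype(int)-im[...,0]>50)&(Z>.1); 
    if b.sum():print("held z",np.percentile(Z[b],[1,5,50,95,99]).round(4))
    if n=="scene":cv2.imwrite("pics/s3.png",cv2.resize(im[80:260,80:280,::-1],None,fx=3,fy=3))
go([.48,.03,.2],68)
E
```

```text
clock: 5.1
eef_pos: [0.5496, -0.309, 0.1288]
ee_rot: [3.135, 0.003, 1.212]
contact_force: [0.6, -0.1, -2.5]
finger_gap: 0.0549
[ 0.54961479 -0.30900978  0.12879165] 0.054916340739867016
scene hist z [972 225 191 980  11   0   0   0   0   0   0   0   3 203 827  74  62  39
 104]
0.03 991 0.03690268223565518 ((548.8519287109375, -305.3441467285156), (61.95296096801758, 141.1064910888672), 66.53217315673828)
held z [0.1313 0.1329 0.1431 0.1456 0.1466]
top hist z [248   1   0   0   0   0   0   0   0   0   0   0   0   0   0   0   0   0
  23]
shift cm [ 29.24 -18.28  -7.45] rotvec [0.0028 0.0016 0.0248]
```

View pics/s3.png

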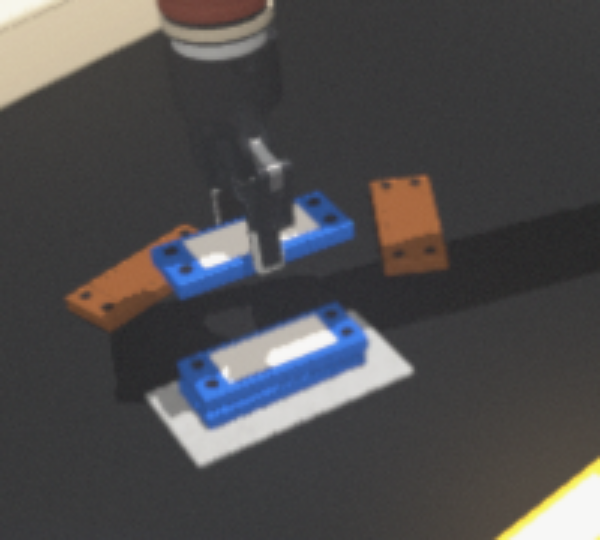

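The crop shows one cassette held level at (crop 255, 245) and two left in the stack at (275, 365). I'll carry it to the holder.

```bash

python3 -m inch '[[3,-1.9,-3,0.003,0.002,0.025,1],[6.5,-4,-7.4,0.003,0.002,0.025,1],[10,-6.2,-7.4,0.003,0.002,0.025,1],[13.5,-8.4,-7.4,0.003,0.002,0.025,1],[17,-10.6,-7.4,0.003,0.002,0.025,1],[20.5,-12.8,-7.4,0.003,0.002,0.025,1],[24,-15,-7.4,0.003,0.002,0.025,1],[26.5,-16.6,-7.4,0.003,0.002,0.025,1],[28.2,-17.6,-7.4,0.003,0.002,0.025,1],[29.2,-18.3,-7.4,0.003,0.002,0.025,1],[29.2,-18.3,-7.4,0.003,0.002,0.025,1]]'
python3 -c "
from h import *
go([.5175,.2575,.12],64.5)"
```

```text
clock: 6.3
eef_pos: [0.479, 0.0306, 0.1985]
ee_rot: [-3.14, 0.0, 1.189]
contact_force: [1.3, -0.2, -2.0]
finger_gap: 0.0546
shift cm [22.49 -4.87  7.85] rotvec [-0.0018  0.0002  0.0628]
```

```bash

python3 -m inch '[[3,-0.6,0.5,0,0,0.02,1],[6.5,-1.4,1.5,0,0,0.04,1],[10,-2.2,3,0,0,0.063,1],[13.5,-2.9,4.5,0,0,0.063,1],[17,-3.7,6,0,0,0.063,1],[20,-4.3,7,0,0,0.063,1],[21.7,-4.7,7.6,0,0,0.063,1],[22.5,-4.9,7.9,0,0,0.063,1],[22.5,-4.9,7.9,0,0,0.063,1],[22.5,-4.9,7.9,0,0,0.063,1]]'
cat > m.py <<'E'
from h import *
import sys
s=ctrl.read_state();A=rot(s["ee_rot"]);print(s["eef_pos"],s["ee_rot"])
for n in("scene","top"):
    c=ctrl.read_camera(n);P=cloud(c);Z=P[...,2]; im=c["img"].astype(int)
    L=(P-s["eef_pos"])@A*1000
    m=(c["depth"]>0)&(np.abs(L[...,0])<50)&(np.abs(L[...,1])<95)&(im[...,2]-im[...,0]>50)&(L[...,2]<20)&(L[...,2]>-40)
    if m.sum()<50: print(n,m.sum());continue
    q=L[m];top=q[q[:,2]<np.percentile(q[:,2],10)+5]
    print(n,m.sum(),"tool z",np.percentile(q[:,2],[1,5,50,95,99]).round(1),"y",np.percentile(top[:,1],[0.5,99.5]).round(1))
    print(" rect top",cv2.minAreaRect(top[:,:2].astype(np.float32)), "world c", )
    # plane tilt
    a=np.linalg.lstsq(np.c_[top[:,:2],np.ones(len(top))],top[:,2],rcond=None)[0];print(" tilt",a[:2].round(3),"z0",a[2].round(1))
    if len(sys.argv)>1 and n==sys.argv[1]:cv2.imwrite("pics/%s.png"%sys.argv[2],cv2.resize(c["img"][210:360,310:490,::-1] if n=="scene" else c["img"][100:260,60:220,::-1],None,fx=3,fy=3))
go([.5175,.2575,.031],64.5)
E
python3 m.py scene s4
```

```text
clock: 7.3
eef_pos: [0.5177, 0.2566, 0.1199]
ee_rot: [-3.14, 0.001, 1.125]
contact_force: [0.5, -0.3, -1.9]
finger_gap: 0.0551
[0.51770111 0.2566261  0.11988707] [-3.14043908e+00  5.67731872e-04  1.12461880e+00]
scene 719 tool z [-18.1 -17.4 -15.4  -6.2  -4.2] y [-42.5  69.6]
 rect top ((-0.76702880859375, 1.6046829223632812), (137.8457794189453, 57.114776611328125), 89.53981018066406) world c
 tilt [0.014 0.01 ] z0 -16.0
top 640 tool z [-19.4 -18.4 -15.8  -9.2  -6.2] y [-71.9  66.9]
 rect top ((-0.9429302215576172, -3.1070632934570312), (140.15992736816406, 58.71171951293945), 89.84416198730469) world c
 tilt [-0.003  0.004] z0 -16.1
shift cm [ 0.07 -0.05  8.92] rotvec [-0.0008 -0.0001 -0.0015]
```

View pics/s4.png

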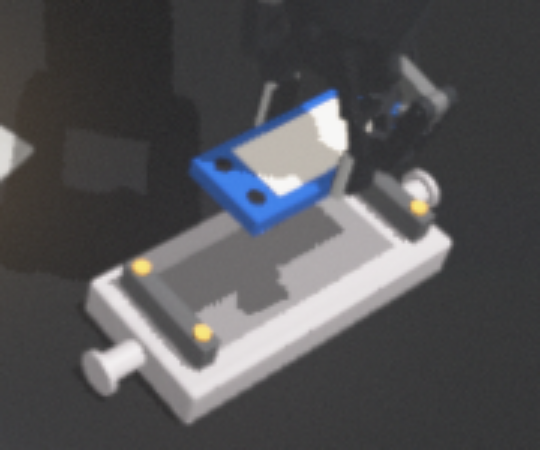

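The picture shows the cassette level above the bed, lengthwise between the stops. It sits about 2 mm off along tool -y, with its underside at TCP height. I'll lower it with that correction.

```bash

python3 -m inch '[[0.15,0.15,2.5,0,0,0,1],[0.15,0.15,5,0,0,0,1],[0.15,0.15,6.7,0,0,0,1],[0.15,0.15,7.8,0,0,0,1],[0.15,0.15,8.4,0,0,0,1],[0.15,0.15,8.7,0,0,0,1],[0.15,0.15,8.8,0,0,0,1],[0.15,0.15,8.8,0,0,0,1]]'
python3 -m inch '[[0,0,0.05,0,0,0,1],[0,0,0.1,0,0,0,1],[0,0,0.15,0,0,0,1],[0,0,0.15,0,0,0,1]]'
python3 m.py
```

```text
clock: 8.2
eef_pos: [0.5203, 0.2576, 0.0331]
ee_rot: [3.141, -0.001, 1.124]
contact_force: [-0.0, 1.0, -1.7]
finger_gap: 0.0549
clock: 8.6
eef_pos: [0.5203, 0.2576, 0.0316]
ee_rot: [3.141, -0.001, 1.124]
contact_force: [-0.4, -0.5, -2.1]
finger_gap: 0.0546
[0.52031243 0.25757898 0.03160632] [ 3.14135130e+00 -1.11942353e-03  1.12425820e+00]
scene 613 tool z [-18.5 -17.7 -15.5  -6.8  -3.4] y [-52.5  69.6]
 rect top ((-1.0685501098632812, 7.141262054443359), (124.91130065917969, 57.14834213256836), 88.52899169921875) world c
 tilt [-0.007  0.003] z0 -15.9
top 484 tool z [-19.3 -18.2 -15.4  -2.1   1.5] y [-71.4  65.4]
 rect top ((-1.5573272705078125, -3.1729812622070312), (137.06033325195312, 55.139713287353516), 89.60413360595703) world c
 tilt [-0.01   0.003] z0 -16.1
shift cm [-0.13 -0.25  0.06] rotvec [ 0.0001 -0.0011 -0.0016]
```

```bash

python3 -m inch '[[0,0,0.05,0,0,0,1],[0,0,0.1,0,0,0,1],[0,0,0.15,0,0,0,1],[0,0,0.2,0,0,0,1],[0,0,0.2,0,0,0,1]]'
```

```text
clock: 9.2
eef_pos: [0.5203, 0.2576, 0.0297]
ee_rot: [3.141, -0.001, 1.124]
contact_force: [-1.1, 0.7, 0.1]
finger_gap: 0.0547
```

The force went from -2 N to 0, so the bed is now carrying the cassette. I'll press 0.5 mm more, open, and back off.

```bash

python3 -m inch '[[0,0,0.05,0,0,0,1],[0,0,0.05,0,0,0,1],[0,0,0.05,0,0,0,-0.6],[0,0,0.05,0,0,0,-0.6],[0,0,0.05,0,0,0,-0.6],[0,0,-1,0,0,0,-0.6],[0,0,-3,0,0,0,-0.6],[0,0,-6,0,0,0,-0.6],[0,0,-10,0,0,0,-0.6],[0,0,-14,0,0,0,-0.6],[0,0,-17,0,0,0,-0.6],[0,0,-17,0,0,0,-0.6]]'
python3 -m inch '[[-4,-4,0,0,0,0,-0.6],[-8,-8,0,0,0,0,-0.6],[-11,-12,0,0,0,0,-0.6],[-14,-16,0,0,0,0,-0.6],[-16,-20,0,0,0,0,-0.6],[-16,-20,0,0,0,0,-0.6]]'
python3 - <<'E'
from h import *
print(ctrl.read_state()["eef_pos"])
for n in("top","scene"):
    c=ctrl.read_camera(n);P=cloud(c);Z=P[...,2];im=c["img"].astype(int);ok=c["depth"]>0
    near=ok&(np.hypot(P[...,0]-.518,P[...,1]-.257)<.16)
    def r(nm,m):print(n,nm,m.sum(),np.round(cv2.minAreaRect((P[m][:,:2]*1000).astype(np.float32))[0],1),np.round(cv2.minAreaRect((P[m][:,:2]*1000).astype(np.float32))[1:][0],1),round(cv2.minAreaRect((P[m][:,:2]*1000).astype(np.float32))[2],1),"z",np.median(Z[m]).round(4))
    th=np.radians(154.5);u=(P[...,0]-.5175)*np.cos(th)+(P[...,1]-.258)*np.sin(th)
    r("cassette",near&(Z>.040)&(Z<.049)&(abs(u)<.079))
    r("stops",cv2.morphologyEx((near&(Z>.0495)&(Z<.056)&(abs(u)>.08)).astype(np.uint8),cv2.MORPH_OPEN,np.ones((3,3)))>0)
    r("bluemid",ok&(np.hypot(P[...,0]-.548,P[...,1]+.305)<.11)&(Z>.033)&(Z<.044))
    r("yellow",ok&(np.hypot(P[...,0]-.587,P[...,1])<.11)&(Z>.05)&(Z<.06))
    if n=="top":cv2.imwrite("pics/t5.png",im[:,:,::-1])
E
```

```text
clock: 10.4
eef_pos: [0.5234, 0.2586, 0.2074]
ee_rot: [3.133, -0.01, 1.124]
contact_force: [0.9, 0.4, 0.1]
finger_gap: 0.0691
clock: 11.0
eef_pos: [0.2704, 0.2003, 0.2033]
ee_rot: [3.132, -0.012, 1.126]
contact_force: [0.9, -0.4, -0.0]
finger_gap: 0.0683
[0.27036562 0.20026534 0.20332781]
top cassette 1306 [517.2 259.4] [ 57.4 138.7] 64.1 z 0.0459
top stops 256 [517.2 258.9] [ 76.6 196.3] 64.2 z 0.0526
top bluemid 1339 [ 547.6 -305.7] [ 56.9 140.7] 69.1 z 0.0376
top yellow 1394 [585.5   2.3] [ 56.4 140.7] 82.2 z 0.0539
scene cassette 1766 [518.8 258. ] [ 57.4 144.1] 64.0 z 0.0461
scene stops 427 [519.9 258.1] [ 76.6 200. ] 65.0 z 0.0526
scene bluemid 929 [ 547.3 -305.6] [ 61.4 142.2] 68.0 z 0.0369
scene yellow 1465 [586.2   1.1] [ 56.8 141.1] 81.7 z 0.054[ WARN:0@1.180] global loadsave.cpp:1063 imwrite_ Unsupported depth image for selected encoder is fallbacked to CV_8U.
```

View pics/t5.png

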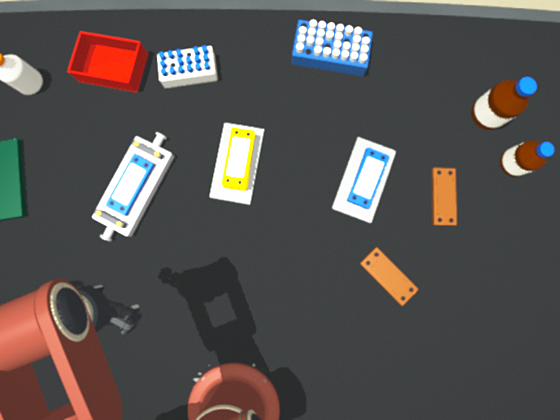

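The cassette lies centred on the holder at (row 185, col 131). The blue stack at (178, 368) and the yellow stack at (158, 238) look undisturbed, and the arm is clear of everything.

```bash
python3 -c "
from rig import ctrl
print(ctrl.job_done())"
```

```text
the job is handed in; nothing more can be done
None
```

I took the top blue cassette off its stack, lowered it onto the holder's bed while still gripped, and released it there. The arm then backed away, and I handed the job in at about 11 s of the 38 s allowed.

**Cassette:** both cameras put it about 1 mm from the midpoint between the end stops, and within about 1° of the holder's length. Its top face stands at 46 mm, as expected for lying on the 30 mm bed.

**Stacks:** the second blue cassette stayed in the stack. Compared with just after the lift, the scene camera has it about 2 mm away; the top camera couldn't see it then, and it was hidden before the lift. The top yellow cassette reads within 0.5 mm of its start.

**Checks:** none failed. The two cameras differ from each other by 1–3 mm, which is about the calibration limit. The tool felt a brief upward push of about 5 N while closing on the cassette, with no visible effect.

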